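# Rack the cover plate, then hold the drive module over its slot

## Robot

A 6-joint arm with a two-finger parallel gripper is mounted at the origin on the work surface. World frame = base frame: x ahead of the robot, y to its left, z up, the work surface at z = 0. Lengths are in m, angles in rad, forces in N, time in s.
With the tool pointing down it reaches from about 0.425 to 0.95 m from the base axis. Payload 14.7 kg.
Tool frame: the origin (TCP) lies at the very end of the fingers, on their centre line; the grasp point (between the pads) lies 19 mm behind it (env.tcp_to_grasp is the distance from the TCP to the grasp point, in m); z points along the fingers, y is the line along which they close (so a half turn about z gives the same grasp; the last joint's range is limited). The gripper opens to 85 mm and grips with 20 to 120 N. Pads are 22 mm wide; open, the fingers measure 114 mm over their backs; the gripper's body (76 mm by 85 mm) begins 54 mm behind the grasp point. The pads swing forward as they close: fully open they stand 13 mm farther back than shut.
Start: joints at [1.132, 0.48, 1.596, -0, 1.065, -0.047], TCP at [0.248, 0.601, 0.231] pointing down, gripper open.
Joint ranges: [-2.75, 2.75], [-0.82, 2.05], [0.23, 2.67], [-1.56, 4.7], [0.09, 2.69], [-2.92, 2.92]. Speed limits (rad/s): [1.89, 1.89, 2.39, 3.01, 3.01, 3.01].

## Interface

Orientations are given as a 3x3 rotation matrix whose columns are the frame's x, y, z axes.
In Python, from workcell import env, command_gripper, kinematics, imaging gives the robot as it stands. Calls block until the motion is done:
- env.movep(position, orientation): joint-space move of the TCP to a pose.
- env.line_to(position, speed=0.15, attitude=None, threshold=None): straight line of the TCP; attitude=None keeps the orientation; speed is the mean speed in m/s. With threshold (N) it stops when the force on the tool has changed by that much, and returns True; else False.
- env.move_j(angles): joint-space move.
- command_gripper(opening, squeeze=None): finger opening in m; squeeze is the grip in N (None keeps the last); returns when the fingers have stopped.
- env.sleep(seconds).
- kinematics.ik(position, orientation): joint angles nearest the present ones, or None.
- imaging.camera(name): name is "scene" or "top"; returns a dict with "img" (400x640x3 uint8, red, green, blue), "fx", "fy", "cx", "cy" (pixels), "extrinsics" (4x4, takes a point from camera to world coordinates). Camera axes: x right, y down, z forward; pixel columns grow to the right and rows downward; lengths in m; the calibration is good to about 2 mm. A picture is of the moment at which its call begins. There is no depth.
A pose or a line that the arm cannot do raises env.MotionError and nothing moves.
- env.close_job(): hands the job in; it is judged then, once.
Trained networks look in the newest picture that a camera, given by its name, has taken for a name from the list of things; names that differ only in an ending like _2 or _b are one class to them, and where a whole thing is asked for, a point or a joint stands for the part that bears it (a point fixed in the world has none). Each returns a list of dicts, best first, with "score" (0 to 1); they miss things now and then, are a little off and sometimes report something else, mostly with a low value. They report only what shows in the picture. A call takes as long as a camera call.
- imaging.look_for(camera, query): "uv" ([column, row] in pixels, amid what is visible of it).
- imaging.spot_point(camera, query): "uv" ([column, row] in pixels: a listed point, or the origin of a listed thing).
Readings, each from a call of its own:
- env.read_clock(): time.
- env.read_joint_pos(): joint angles.
- env.read_joint_vel(): joint speeds.
- env.read_joint_efforts(): joint torques, N m.
- env.read_eef_pos(): TCP position.
- env.read_eef_rot(): TCP orientation.
- env.read_contact_force(): force on the tool from outside, world axes, zero at the start.
- env.read_moment(): the same for the moment, N m.
- env.read_opening(): finger opening in m.
- env.read_grip_force(): force on a finger pad.
Only numpy, scipy, OpenCV 4.12 (cv2) and the standard library are available. Lean on these libraries where they do the work, as an engineer would, in place of code of your own. Each camera call takes 0.05 s, during which the arm holds its last target. There are 200 camera calls.

## Task

Stand the plain cover plate upright on its short edge in the narrow empty slot of the card rack, fully down, and let go of it. Then pick up the finned drive module, carry it over the things on the bench and finish while still holding it, upright and still, hovering one to two centimetres above the wide empty slot and lined up so that it could be lowered straight in; the module must never touch the rack or the plate. Leave everything else on the bench where it is.

Things in the scene. Friction and masses are not known exactly. Their poses are not given: they have to be found in the camera images.
- rack: Yellow metal card rack, fixed, left or right on the bench; 95 (x) x 104 (y) x 53 mm high, origin under its centre. Slots run along its y; from its -x side (the robot's right): narrow empty, filled, wide empty, filled. Slots are 94 mm long, open at the top, 45 mm deep (floor 8 mm above the bench), walls 5 mm. The two green boards filling slots are fixed, 5 mm thick, tops 70 mm above the bench.
- narrow_slot (a point): Centre of the mouth of the narrow empty slot, at the rack's top, 53 mm above the bench; slot 12 mm wide (x), 94 mm long (y), 45 mm deep. Axes as the rack's (z up).
- wide_slot (a point): Centre of the mouth of the wide empty slot, at the rack's top, 53 mm above the bench; slot 34 mm wide (x), 94 mm long (y), 45 mm deep. Axes as the rack's (z up).
- stand: Dark steel stand, fixed, 120 (x) x 200 (y) mm, origin under its centre. Plate and module stand in it 50 mm either side of its middle (either may be on either side), lower edges 22 mm above the bench, leaning 30 degrees, tops towards its -x side (robot's right). Its back covers their lowest 52 mm; a 7 mm lip runs 26 mm before it, a 30 mm partition between them. Lift along the board to clear.
- plate_centre (a point): Centre of the plain aluminium cover plate, 80 mm wide (its y), 120 mm tall (its z, up along the plate), 6 mm thick (its x), about 0.16 kg; bare and smooth apart from four dark painted dots. The point is half-way up, at mid thickness. Either face may look either way in the slot.
- module_centre (a point): Centre of the base plate of the finned aluminium drive module, about 0.28 kg. Base plate 80 mm wide (its y), 120 mm tall (its z, up the plate), 6 mm thick (its x); point half-way up, at mid thickness. A block of fins 16 mm thick covers the lower 62 mm of its +x face over the full width (22 mm thick there); the upper 58 mm is bare 6 mm plate, to be gripped.
- module_foot (a point): Centre of the underside of the module (of its 80 x 22 mm foot): 60 mm below and 8 mm to the +x (fin) side of module_centre, in the module's axes. This is what has to be over the wide slot; the fins may look to either side.
- plate: The same cover plate; origin in the middle of the lower edge of its back (-x) face.
- module: The same drive module; origin in the middle of the lower edge of its back (-x) face.
- motor: Bystander: servo motor lying along x in the middle of the bench, about 140 x 90 mm, 108 mm high, origin under its centre.
- capacitor: Bystander: upright aluminium capacitor can, 56 mm across, 90 mm high, origin under its centre.
- screwdriver: Bystander: screwdriver lying on the bench.
- tray: Bystander: grey parts tray 80 x 120 x 30 mm, origin under its centre.
- meter: Bystander: hand multimeter lying flat, 160 x 85 x 34 mm, origin under its centre.
- contactor: Bystander: black contactor 50 x 90 mm, 63 mm high, origin under its centre.
- spool: Bystander: empty black spool, 64 mm across, 45 mm high, origin under its centre.

How it is judged:
By the outcome, as a careful person would: the job done as asked, in the order asked, and still so for the second after the job is handed in, while the arm keeps its last pose, push and grip.
It also fails if it takes over 67 s, if anything falls off the work surface, if the arm or the gripper's body presses on something with over 40 N, if the wrist force passes 120 N, or if a joint passes its speed limit or range.

## Working session

There is one attempt and no reset: what is moved stays moved. The work goes in short steps, each a Python script; the robot and the scene stay as the last script left them, time stands still between calls to the robot, and variables do not carry over. Pictures are saved under pics/ and viewed, at most 10 in all, crops included, and the job is handed in when it is done.

```bash
ls; mkdir -p pics
python3 - <<'E'
from workcell import env, imaging
import cv2,numpy as np
for c in ("scene","top"):
    d=imaging.camera(c); cv2.imwrite(f"pics/{c}0.png",d["img"][:,:,::-1])
    print(c,d["fx"],d["fy"],d["cx"],d["cy"]);print(np.round(d["extrinsics"],4).tolist())
    for q in ("rack","narrow_slot","wide_slot","stand","plate_centre","module_centre","module_foot","plate","module","motor","capacitor","contactor"):
        r=imaging.spot_point(c,q); print(q,[(np.round(x["uv"],1).tolist(),round(x["score"],2)) for x in r[:2]])
print(env.read_clock())
E
```

```text
pics
scene 406.327232142497 406.327232142497 315.9885121477233 200.45500784324244
[[-0.7082, 0.3714, -0.6004, 1.1462], [0.7059, 0.3886, -0.5922, 0.6121], [0.0134, -0.8432, -0.5374, 0.6189], [0.0, 0.0, 0.0, 1.0]]
rack [([269.8, 193.4], 0.6)]
narrow_slot [([259.2, 175.1], 0.77)]
wide_slot [([268.9, 180.1], 0.7)]
stand [([390.4, 272.5], 0.81), ([260.9, 171.3], 0.57)]
plate_centre [([382.2, 255.6], 0.65), ([267.8, 192.9], 0.59)]
module_centre [([408.2, 232.7], 0.65)]
module_foot [([418.0, 259.7], 0.68)]
plate [([386.2, 279.8], 0.95)]
module [([415.3, 256.8], 0.78)]
motor [([300.7, 223.4], 0.86)]
capacitor [([261.1, 252.2], 0.76)]
contactor [([209.1, 232.7], 0.78), ([416.7, 258.1], 0.17)]
top 373.5903443085956 373.5903443085956 320.0705236618311 198.08183964174887
[[-0.0278, -0.9953, 0.0923, 0.4658], [-0.9996, 0.028, 0.0007, 0.0014], [-0.0033, -0.0923, -0.9957, 0.8162], [0.0, 0.0, 0.0, 1.0]]
rack [([413.4, 201.9], 0.85)]
narrow_slot [([437.2, 196.9], 0.74)]
wide_slot [([412.8, 202.3], 0.77), ([189.8, 224.8], 0.27)]
stand [([200.9, 205.6], 0.81)]
plate_centre [([198.1, 174.0], 0.95)]
module_centre [([197.0, 228.6], 0.85)]
module_foot [([184.8, 228.4], 0.97)]
plate [([189.0, 179.3], 0.96), ([386.9, 98.6], 0.68)]
module [([190.5, 230.7], 0.94)]
motor [([325.9, 188.4], 0.67)]
capacitor [([319.6, 121.0], 0.75), ([413.1, 202.8], 0.65)]
contactor [([388.5, 103.1], 0.81)]
1.3
```

Run:
```python
import cv2
for c,(x0,y0,x1,y1) in {"scene":(180,130,480,330),"top":(120,80,490,310)}.items():
    i=cv2.imread(f"pics/{c}0.png")[y0:y1,x0:x1]; s=min(800/i.shape[1],600/i.shape[0])
    cv2.imwrite(f"pics/{c}0c.png",cv2.resize(i,None,fx=s,fy=s,interpolation=cv2.INTER_CUBIC))
```

```text
(no output)
```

View pics/scene0c.png

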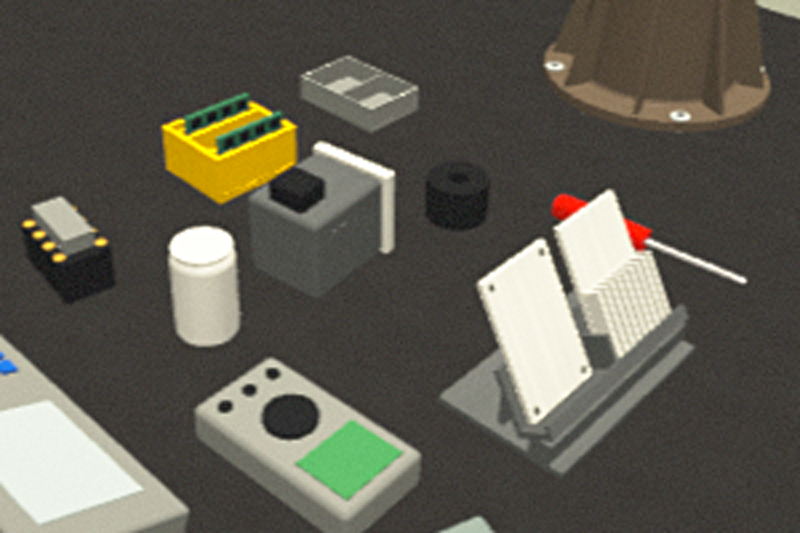

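View pics/top0c.png

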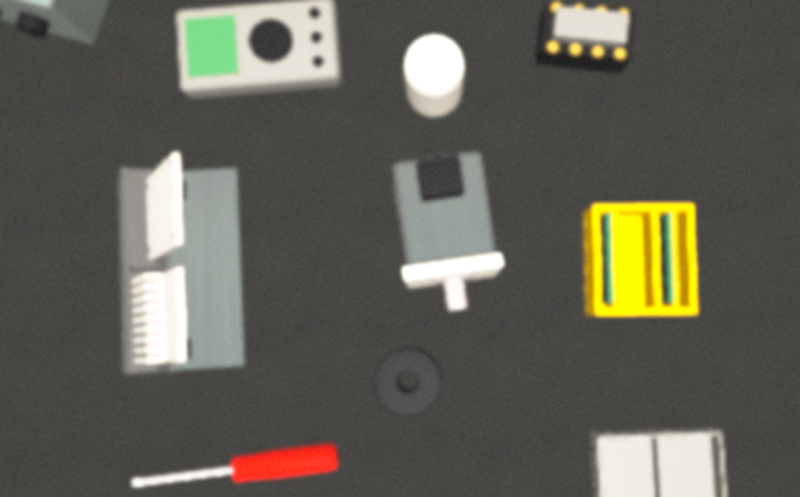

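The plate is in the far half of the stand (top crop about (165,205), robot's far-left) and the module is in the near half, with its fins towards +y. The rack is on the right, with its narrow slot on the −y side (crop x≈687) and its wide slot at crop x≈630. Next I'll fit the rack and stand poses.

```bash
cat > h.py <<'E'
import numpy as np, cv2
from scipy.optimize import least_squares, minimize
from workcell import env, command_gripper, kinematics, imaging
def cam(n):
    d=imaging.camera(n); return d
def proj(d,P):
    P=np.atleast_2d(P); E=np.linalg.inv(d["extrinsics"]); c=P@E[:3,:3].T+E[:3,3]
    return np.c_[d["fx"]*c[:,0]/c[:,2]+d["cx"], d["fy"]*c[:,1]/c[:,2]+d["cy"]]
def best(n,q,kind="spot_point"):
    r=getattr(imaging,kind)(n,q); return np.array(r[0]["uv"]) if r and r[0]["score"]>.4 else None
def Rz(a): c,s=np.cos(a),np.sin(a); return np.array([[c,-s,0],[s,c,0],[0,0,1.]])
def Ry(a): c,s=np.cos(a),np.sin(a); return np.array([[c,0,s],[0,1,0],[-s,0,c]])
def at(p,z,L): return np.array([p[0],p[1],z])+np.array(L)@Rz(p[2]).T   # local offset -> world, p=(x,y,yaw)
def box(x0,x1,y0,y1,z0,z1): return np.array([[x,y,z] for x in(x0,x1) for y in(y0,y1) for z in(z0,z1)])/1000
RB=[box(-47.5,47.5,-52,52,0,53),box(-22,-17,-45,45,53,70),box(34,39,-45,45,53,70)]
def sil(d,parts,p,S=4):
    m=np.zeros((400*S,640*S),np.uint8)
    for b in parts:
        u=proj(d,at(p,0,b)); h=cv2.convexHull(((u+.5)*S-.5).astype(np.float32))
        cv2.fillConvexPoly(m,np.round(h*16).astype(np.int32),255,shift=4)
    return cv2.resize(m,(640,400),interpolation=cv2.INTER_AREA)/255.
E
cat > fit.py <<'E'
from h import *
D={n:cam(n) for n in("scene","top")}
# rack silhouette in each camera
def mask(d,p):
    h=cv2.cvtColor(d["img"],cv2.COLOR_RGB2HSV); H,Sx,V=[h[...,i].astype(int) for i in range(3)]
    m=((H>18)&(H<95)&(Sx>90)&(V>30)); m=cv2.morphologyEx(m.astype(np.uint8),cv2.MORPH_CLOSE,np.ones((5,5)))
    n,l,s,c=cv2.connectedComponentsWithStats(m); u=proj(d,[[p[0],p[1],.04]])[0]
    k=1+np.argmin([np.hypot(*(c[i]-u))-s[i,4]*.01 for i in range(1,n)]); return (l==k).astype(float)
p0=np.array([.47,-.20,np.pi/2])
obs=[(n,q,best(n,q)) for n in D for q in("narrow_slot","wide_slot")]
L={"narrow_slot":[-.0365,0,0.053],"wide_slot":[.0085,0,.053]}
f=lambda p:np.concatenate([proj(D[n],at(p,0,L[q]))[0]-u for n,q,u in obs if u is not None]+[[(p[2]-np.pi/2)*30]])
r=least_squares(f,p0,loss="soft_l1"); print("rack pts",r.x,np.round(r.fun,1)); p0=r.x
for names in (["top"],["scene"],["top","scene"]):
    M={n:mask(D[n],p0) for n in names}
    s=np.array([.01,.01,.05])
    g=lambda v:sum(np.abs(sil(D[n],RB,p0+v*s)-M[n]).sum() for n in names)
    b=minimize(g,[0,0,0],method="Nelder-Mead",options=dict(initial_simplex=[[0,0,0],[1,0,0],[0,1,0],[0,0,1]]))
    print("rack sil",names,np.round(p0+b.x*s,4),b.fun,[M[n].sum() for n in names])
# stand: pose (x,y,yaw); boards at y=-50/+50; local x offset e of board foot
A=-np.pi/6
def P(p,side,l): # board-local mm (x normal from back face, z up) -> world
    return at(p[:3],.022,Ry(A)@np.array(l)/1000+[0,side*.05,0])
T={"plate_centre":(-1,[3,0,60]),"plate":(-1,[0,0,0]),"module_centre":(1,[3,0,60]),"module":(1,[0,0,0]),"module_foot":(1,[11,0,0])}
for names in(["top"],["scene"],["top","scene"]):
    o=[(n,q,best(n,q)) for n in names for q in T]
    f=lambda p:np.concatenate([proj(D[n],P(p,*T[q]))[0]-u for n,q,u in o if u is not None]+[[(p[2]-np.pi/2)*30]])
    r=least_squares(f,[.46,.28,np.pi/2],loss="soft_l1"); print("boards",names,r.x,np.round(r.fun,1))
for q in T: print(q,P(r.x,*T[q]))
E
python3 fit.py
```

```text
rack pts [ 0.52928628 -0.19412628  1.58071868] [-1.8 -2.  -0.2 -1.3  0.1  0.9 -4.6 -0.5  0.3]
rack sil ['top'] [ 0.5308 -0.2007  1.524 ] 280.21176470588233 [np.float64(2918.0)]
rack sil ['scene'] [-0.4553 -0.9427  6.18  ] 15713.796078431373 [np.float64(16101.0)]
rack sil ['top', 'scene'] [ 0.5277 -0.2005  1.5048] 17797.509803921566 [np.float64(2918.0), np.float64(16101.0)]
boards ['top'] [0.53477832 0.27610294 1.58105826] [-0.9  1.4  4.1  1.  -0.1 -1.3 -1.1 -4.   0.7  0.3  0.3]
boards ['scene'] [0.53610988 0.27600121 1.61873283] [-1.3  0.7  0.1 -0.7  1.1 -1.  -2.   2.9  1.8 -0.3  1.4]
boards ['top', 'scene'] [0.53521318 0.27658583 1.602485  ] [-1.6  1.   3.4  0.8  0.2 -1.8 -0.8 -4.2  1.   0.2 -1.   0.3  0.3 -0.9
  2.  -1.  -1.3  3.   2.6 -0.2  1. ]
plate_centre [0.58605626 0.25078184 0.07546152]
plate [0.58518807 0.27817    0.022     ]
module_centre [0.48610646 0.2476135  0.07546152]
module [0.48523828 0.27500167 0.022     ]
module_foot [0.48493645 0.28452316 0.0275    ]
```

```bash
cat > fit2.py <<'E'
from h import *
D={n:cam(n) for n in("scene","top")}
A=-np.pi/6
def comp(m,hull):
    m=cv2.morphologyEx(m.astype(np.uint8),cv2.MORPH_CLOSE,np.ones((5,5)))
    return m*(cv2.dilate((hull>0).astype(np.uint8),np.ones((13,13)))>0)
def run(tag,parts,p0,fm,names,s=np.array([.006,.006,.04])):
    M={n:comp(fm(D[n]["img"]),sil(D[n],parts,p0)).astype(float) for n in names}
    g=lambda v:sum(np.abs(sil(D[n],parts,p0+v*s)-M[n]).sum() for n in names)
    b=minimize(g,[0,0,0],method="Nelder-Mead",options=dict(initial_simplex=[[-.5,-.5,-.5],[1,0,0],[0,1,0],[0,0,1]]))
    p=p0+b.x*s; print(tag,names,np.round(p,4),round(b.fun),[M[n].sum() for n in names])
    for n in names:
        c=cv2.findContours((sil(D[n],parts,p)>.5).astype(np.uint8),0,1)[0]; O[n].append((c,M[n]))
    return p
O={"scene":[],"top":[]}
def yel(i):
    h=cv2.cvtColor(i,cv2.COLOR_RGB2HSV).astype(int); return (h[...,1]>110)&(h[...,2]>45)&(h[...,0]>15)&(h[...,0]<95)
def whi(i): return i.min(2)>125
pl=lambda:[at([0,0,0],.022,box(0,6,-40,40,0,120)@Ry(A).T)]
mo=[at([0,0,0],.022,box(0,6,-40,40,0,120)@Ry(A).T),at([0,0,0],.022,box(6,22,-40,40,0,62)@Ry(A).T)]
for names in(["top"],["scene"],["top","scene"]):
    O={"scene":[],"top":[]}
    run("rack",RB,np.array([.530,-.199,1.57]),yel,names)
    run("plate",pl(),np.array([.585,.278,1.6]),whi,names)
    run("module",mo,np.array([.485,.275,1.6]),whi,names)
ims=[]
for n,(x0,y0,x1,y1) in {"scene":(220,150,460,310),"top":(160,130,460,250)}.items():
    i=cv2.resize(D[n]["img"][y0:y1,x0:x1,::-1],None,fx=800/(x1-x0)*.85,fy=800/(x1-x0)*.85,interpolation=cv2.INTER_NEAREST); k=680/(x1-x0)
    for c,m in O[n]:
        for q in c: cv2.polylines(i,[np.int32((q-[x0,y0]+.5)*k)],True,(0,0,255),1)
        for q in cv2.findContours(m.astype(np.uint8),0,1)[0]: cv2.polylines(i,[np.int32((q-[x0,y0]+.5)*k)],True,(255,0,255),1)
    ims.append(i)
cv2.imwrite("pics/fit.png",cv2.resize(np.vstack(ims),None,fx=.82,fy=.82))
E
python3 fit2.py
```

```text
rack ['top'] [ 0.5277 -0.1988  1.5272] 241 [np.float64(2875.0)]
plate ['top'] [0.5692 0.2726 1.8839] 604 [np.float64(1404.0)]
module ['top'] [0.483  0.2635 1.5761] 759 [np.float64(1805.0)]
rack ['scene'] [ 0.5304 -0.1987  1.5766] 68 [np.float64(1457.0)]
plate ['scene'] [0.5851 0.2785 1.5493] 430 [np.float64(2125.0)]
module ['scene'] [0.4857 0.2723 1.5681] 523 [np.float64(1965.0)]
rack ['top', 'scene'] [ 0.53   -0.1993  1.5431] 311 [np.float64(2875.0), np.float64(1457.0)]
plate ['top', 'scene'] [0.5846 0.2784 1.5841] 1174 [np.float64(1404.0), np.float64(2125.0)]
module ['top', 'scene'] [0.4823 0.2719 1.6021] 1310 [np.float64(1805.0), np.float64(1965.0)]
```

View pics/fit.png

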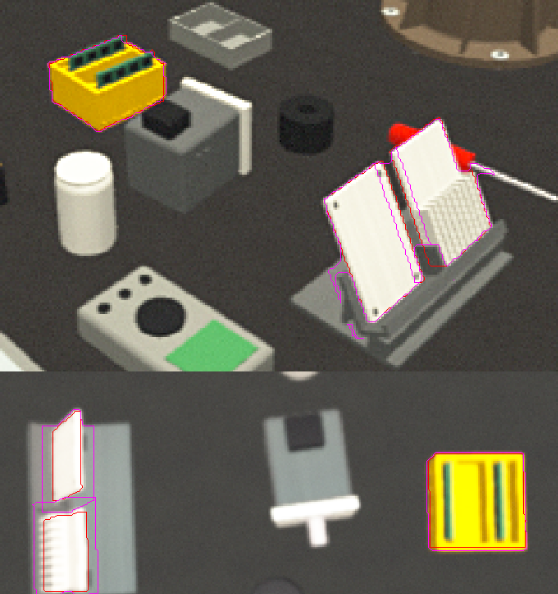

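Both fits agree, with the rack at about (0.530, −0.199) and the plate foot at about (0.585, 0.278). I'll grasp the plate now.

```bash
cat >> h.py <<'E'
RACK=np.array([.530,-.199,1.555])
def leanR(yaw): return Rz(yaw)@Ry(-np.pi/6)
def tool(Rb,s): # tool attitude gripping a board with axes Rb from its top
    z=-Rb[:,2]; y=s*Rb[:,0]; return np.c_[np.cross(y,z),y,z]
def tcp(p,h,Rb,L): return np.array([p[0],p[1],.022])+Rb@(np.array([3,0,h+L])/1000)
E
cat > pick.py <<'E'
from h import *
import sys
p=np.array(eval(sys.argv[1])); s=int(sys.argv[2]); go=sys.argv[3]=="go"
Rb=leanR(p[2]); T=tool(Rb,s); V=tool(Rz(p[2]),s)
a=tcp(p,78,Rb,100)
up=tcp(p,78,Rb,90); c=np.array([up[0],up[1],.30])
for P,R in((a,T),(tcp(p,78,Rb,0),T),(up,T),(c,V)):
    q=kinematics.ik(P,R); print(np.round(P,3),None if q is None else np.round(q,2))
if go:
    command_gripper(.05,60)
    env.movep(a,T); env.line_to(tcp(p,78,Rb,0),.12)
    print("touch",env.read_contact_force()); command_gripper(0,60)
    print("open",env.read_opening(),env.read_grip_force())
    env.line_to(up,.1); env.line_to(c,.2,attitude=V)
    print(env.read_opening(),env.read_contact_force(),env.read_eef_pos(),env.read_clock())
E
python3 pick.py "[.585,.278,1.588]" 1 no; python3 pick.py "[.585,.278,1.588]" -1 no
```

```text
[0.586 0.192 0.178] [-0.04  0.52  1.83  0.67  0.94 -2.07]
[0.586 0.242 0.091] [ 0.04  0.65  1.88  0.79  0.78 -2.17]
[0.586 0.197 0.169] [-0.03  0.53  1.84  0.68  0.92 -2.08]
[0.586 0.197 0.3  ] [ 0.27  0.38  1.59 -0.    1.18 -1.31]
[0.586 0.192 0.178] [-0.04  0.52  1.83  0.67  0.94  1.07]
[0.586 0.242 0.091] [0.04 0.65 1.88 0.79 0.78 0.97]
[0.586 0.197 0.169] [-0.03  0.53  1.84  0.68  0.92  1.06]
[0.586 0.197 0.3  ] [ 0.27  0.38  1.59 -0.    1.18  1.83]
```

```bash
python3 pick.py "[.585,.278,1.588]" -1 go
python3 - <<'E'
from h import *
t=cam("top"); s=cam("scene")
cv2.imwrite("pics/held.png",np.vstack([t["img"][80:330,120:490],s["img"][80:330,120:490]])[:,:,::-1])
E
```

```text
[0.586 0.192 0.178] [-0.04  0.52  1.83  0.67  0.94  1.07]
[0.586 0.242 0.091] [0.04 0.65 1.88 0.79 0.78 0.97]
[0.586 0.197 0.169] [-0.03  0.53  1.84  0.68  0.92  1.06]
[0.586 0.197 0.3  ] [ 0.27  0.38  1.59 -0.    1.18  1.83]
touch [ 0.16606644 -0.58311188 -0.03230289]
open 0.00501697967103817 59.19562339782715
0.005090971264257858 [ 0.75611483  0.63389751 -1.8544305 ] [0.58568421 0.19656209 0.29858695] 8.5
```

View pics/held.png

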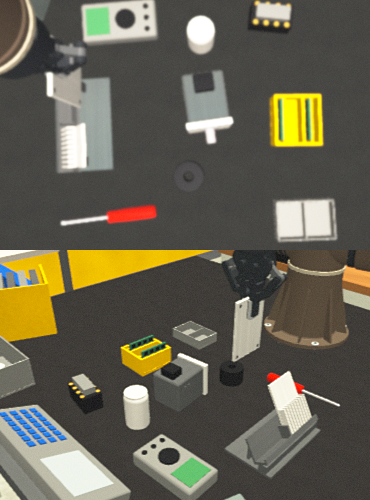

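The plate is held, hanging vertical in the scene crop at about (245,330), and the module is undisturbed. I'll hover over the narrow slot and compare.

```bash
cat > hov.py <<'E'
from h import *
V=tool(Rz(RACK[2]),-1)
t=at(RACK,0,[-.0365,0,0])
print(env.read_clock())
env.line_to([t[0],t[1],.30],.3,attitude=V); env.line_to([t[0],t[1],.160],.2)
env.sleep(.3)
print(env.read_eef_pos(),env.read_opening(),env.read_clock())
for n,(x0,y0,x1,y1) in {"scene":(200,90,350,220),"top":(370,150,480,250)}.items():
    d=cam(n); print(n,{q:(imaging.spot_point(n,q) or [0])[0] for q in("plate_centre","plate","narrow_slot")})
    i=cv2.resize(d["img"][y0:y1,x0:x1,::-1],None,fx=5,fy=5,interpolation=cv2.INTER_CUBIC)
    # predicted plate foot (red) and slot mouth (blue)
    e=env.read_eef_pos(); pp=[e[0],e[1],RACK[2]]
    for P,col in((at(pp,0,np.array([[-3,-40,0],[3,-40,0],[3,40,0],[-3,40,0],[-3,-40,0],[-3,-40,120],[-3,40,120],[-3,40,0]])/1000+[0,0,e[2]-.078]),(0,0,255)),
                  (at(RACK,0,np.array([[-42.5,-47,53],[-30.5,-47,53],[-30.5,47,53],[-42.5,47,53],[-42.5,-47,53]])/1000),(255,0,0))):
        cv2.polylines(i,[np.int32((proj(d,P)-[x0,y0]+.5)*5)],False,col,1)
    cv2.imwrite(f"pics/hov_{n}.png",i)
E
python3 hov.py
```

```text
8.6
[ 0.52978844 -0.2356416   0.16079707] 0.00544168255838754 11.35
scene {'plate_centre': {'uv': [255.7, 146.1], 'score': 0.79}, 'plate': 0, 'narrow_slot': {'uv': [261.0, 175.9], 'score': 0.83}}
top {'plate_centre': {'uv': [453.1, 194.2], 'score': 0.93}, 'plate': {'uv': [439.4, 194.5], 'score': 0.71}, 'narrow_slot': {'uv': [438.5, 196.3], 'score': 0.75}}
```

View pics/hov_scene.png

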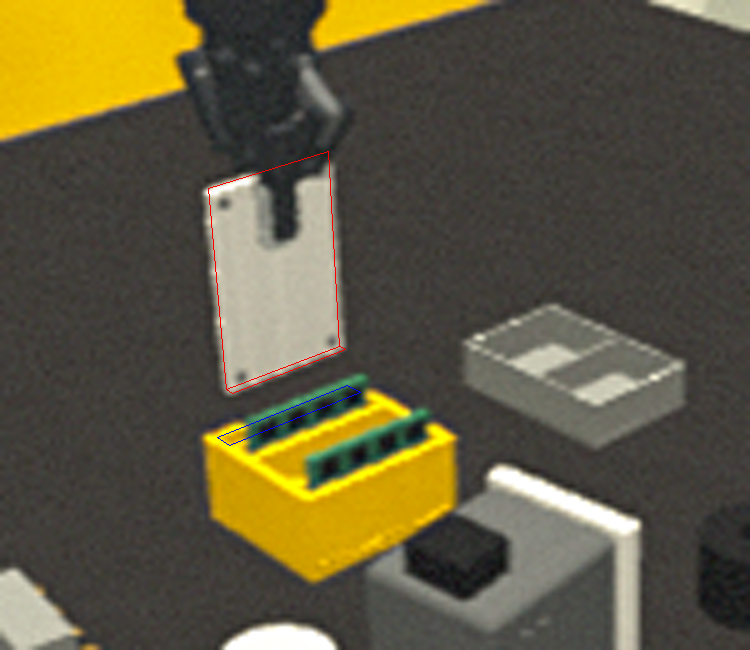

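View pics/hov_top.png

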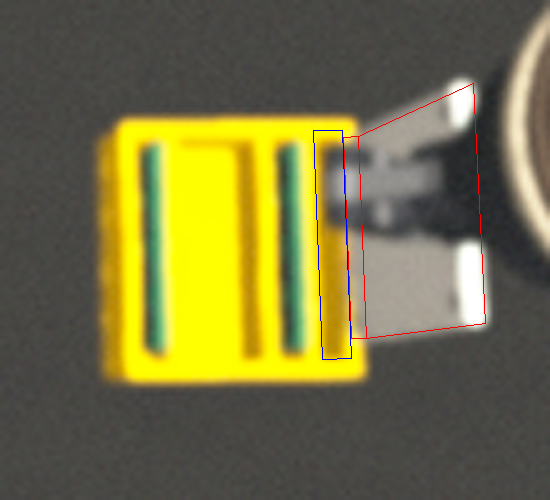

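The projected plate (red) and slot mouth (blue) match the picture to about 1 mm: the plate foot is at top-crop x≈355 and the slot at x≈320–345. I'll lower it with a force stop.

```bash
cat > ins.py <<'E'
from h import *
e=env.read_eef_pos(); t=at(RACK,0,[-.037,0,0])
env.line_to([t[0],t[1],.145],.1)
hit=env.line_to([t[0],t[1],.095],.05,threshold=8)
print("mid",hit,env.read_eef_pos(),env.read_contact_force(),env.read_moment())
if not hit:
    hit=env.line_to([t[0],t[1],.078],.025,threshold=10)
    print("floor",hit,env.read_eef_pos(),env.read_contact_force(),env.read_moment())
print(env.read_clock())
E
python3 ins.py
```

```text
mid False [ 0.52963349 -0.23609414  0.0952863 ] [ 0.24325349 -0.15864771 -2.28453889] [ 0.04153826 -0.02549455  0.0167301 ]
floor True [ 0.52938416 -0.23607647  0.08697557] [-1.91864872  0.21643819  6.07390971] [-0.01818382  0.11073336 -0.00892794]
13.6333
```

Run:
```python
from h import *
command_gripper(.03,60); env.sleep(.2)
e=env.read_eef_pos(); print(env.read_contact_force())
env.line_to([e[0],e[1],.30],.15); print(env.read_contact_force(),env.read_clock())
env.line_to([.5,0.05,.32],.3)
n="scene"; d=cam(n); print(imaging.spot_point(n,"plate_centre")[:1], proj(d,[[e[0],e[1],.068]]))
# module refit with stricter mask
A=-np.pi/6; B=Ry(A).T
mo=[at([0,0,0],.022,box(0,6,-40,40,0,120)@B),at([0,0,0],.022,box(6,22,-40,40,0,62)@B)]
p0=np.array([.485,.277,1.588]);s=np.array([.005,.005,.03])
D={k:cam(k) for k in("scene","top")}
def mk(k):
    z=cv2.dilate((sil(D[k],mo,p0)>0).astype(np.uint8),np.ones((9,9)))
    return ((D[k]["img"].min(2)>150)*z).astype(float)
for ns in(["scene"],["top"],["scene","top"]):
    M={k:mk(k) for k in ns}
    g=lambda v:sum(np.abs(sil(D[k],mo,p0+v*s)-M[k]).sum() for k in ns)
    b=minimize(g,[0,0,0],method="Nelder-Mead",options=dict(initial_simplex=[[-.5,-.5,-.5],[1,0,0],[0,1,0],[0,0,1]]))
    print(ns,p0+b.x*s,b.fun,[M[k].sum() for k in ns])
x=d["img"][120:220,200:350,::-1]; y=D["top"]["img"][120:320,150:490,::-1]
x=cv2.resize(x,None,fx=4.5,fy=3*1.5); y=cv2.resize(y,(675,int(200*675/340)))
cv2.imwrite("pics/placed.png",cv2.resize(np.vstack([x,y]),None,fx=.7,fy=.7)); print(env.read_clock())
```

```text
[ 0.29960677  0.48096552 -0.38162626]
[-0.24836429  0.52253112  0.21176126] 15.7667
[{'uv': [256.9, 167.6], 'score': 0.59}] [[257.24230841 167.74012895]]
['scene'] [0.479944   0.2714836  1.63210136] 149.69411764705882 [np.float64(1498.0)]
['top'] [0.56037742 0.45057843 1.4054831 ] 540.6509803921568 [np.float64(0.0)]
['scene', 'top'] [0.48110314 0.27255769 1.63618324] 1174.5294117647059 [np.float64(1498.0), np.float64(0.0)]
17.075
```

View pics/placed.png

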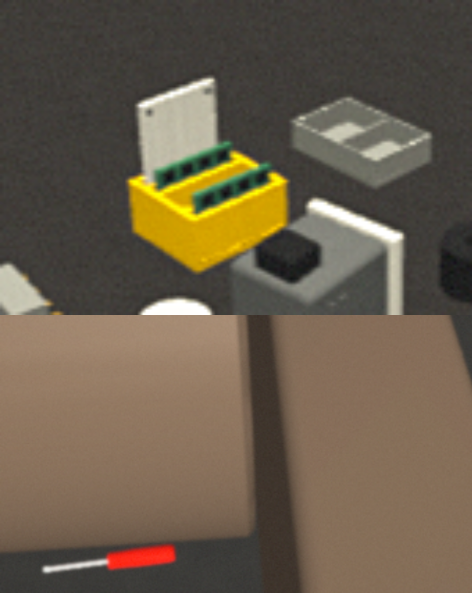

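The plate stands fully down in the narrow slot (crop (178,130)); the arm hides the rest from the top camera. The module is next, with its pose taken from the joint fit and the plate.

```bash
sed -i 's/command_gripper(0,60)/command_gripper(0,80)/' pick.py; python3 pick.py "[.484,.2758,1.59]" -1 go
```

```text
[0.486 0.189 0.178] [-0.05  0.4   2.06  0.72  0.86  0.97]
[0.485 0.239 0.091] [0.05 0.56 2.11 0.92 0.68 0.81]
[0.486 0.194 0.169] [-0.04  0.42  2.07  0.73  0.84  0.96]
[0.486 0.194 0.3  ] [ 0.32  0.23  1.8  -0.    1.11  1.87]
touch [0.69696436 0.19753825 0.44172858]
open 0.0051253481692982595 78.72072458267212
0.0049550133219116105 [-0.23745172 -1.14820916 -2.47251027] [0.48494491 0.1942936  0.29893159] 21.775
```

```bash
cat > hov2.py <<'E'
from h import *
V=tool(Rz(RACK[2]),-1); t=at(RACK,0,[.0003,0,0])
env.line_to([t[0],t[1],.30],.25,attitude=V); env.line_to([t[0],t[1],.20],.15); env.sleep(.5)
e=env.read_eef_pos(); print(e,env.read_contact_force(),env.read_opening())
ims=[]
for n,(x0,y0,x1,y1) in {"scene":(210,90,330,220),"top":(370,150,480,250)}.items():
    d=cam(n); pp=[e[0],e[1],RACK[2]]
    for q,l in(("module_centre",[0,0,-.018]),("module_foot",[.008,0,-.078]),("wide_slot",None)):
        r=imaging.spot_point(n,q); P=at(pp,e[2],l) if l else at(RACK,0,[.0085,0,.053])
        print(n,q,r and (np.round(r[0]["uv"],1),round(r[0]["score"],2)),proj(d,P).round(1))
    i=cv2.resize(d["img"][y0:y1,x0:x1,::-1],None,fx=4,fy=4,interpolation=cv2.INTER_CUBIC)
    z=np.array([0,0,e[2]-.078])
    for P,c in((at(pp,0,np.array([[-3,-40,0],[19,-40,0],[19,40,0],[-3,40,0],[-3,-40,0],[-3,-40,120],[-3,40,120],[-3,40,0]])/1000+z),(0,0,255)),
               (at(RACK,0,np.array([[-8.5,-47,53],[25.5,-47,53],[25.5,47,53],[-8.5,47,53],[-8.5,-47,53]])/1000),(255,0,0))):
        cv2.polylines(i,[np.int32((proj(d,P)-[x0,y0]+.5)*4)],False,c,1)
    ims.append(cv2.copyMakeBorder(i,0,520-i.shape[0],0,0,0))
cv2.imwrite("pics/mod.png",cv2.resize(np.hstack(ims),None,fx=.86,fy=.86)); print(env.read_clock())
E
python3 hov2.py
```

```text
[ 0.53003527 -0.19872639  0.20014291] [ 0.20316147  0.1009333  -1.80409608] 0.005109028365056339
scene module_centre (array([264.7, 134.9]), 0.75) [[262.9 134.7]]
scene module_foot (array([264.4, 156.3]), 0.61) [[265.9 155.9]]
scene wide_slot (array([267.9, 178.5]), 0.68) [[267.3 178. ]]
top module_centre (array([434.8, 196.6]), 0.86) [[437.5 191.6]]
top module_foot (array([422.7, 192.7]), 0.87) [[423.3 195.2]]
top wide_slot (array([416.2, 200. ]), 0.55) [[414.  198.6]]
25.225
```

View pics/mod.png

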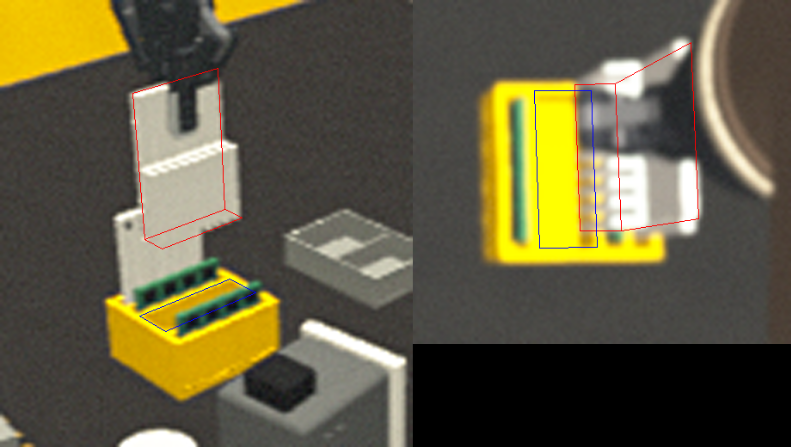

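The module matches its projection in the scene view to about 1 mm (foot corner at crop (145,240)). The top view suggests a small shift along the slot, so I'll descend to the final height and check it there.

```bash
cat > fin.py <<'E'
from h import *
t=at(RACK,0,[.0003,0,0])
print("hit",env.line_to([t[0],t[1],.147],.06,threshold=8)); env.sleep(.4)
e=env.read_eef_pos(); print(e,env.read_contact_force(),env.read_opening())
ims=[]
for n,(x0,y0,x1,y1) in {"scene":(215,105,295,205),"top":(385,155,465,235)}.items():
    d=cam(n); pp=[e[0],e[1],RACK[2]]
    i=cv2.resize(d["img"][y0:y1,x0:x1,::-1],None,fx=5,fy=5,interpolation=cv2.INTER_CUBIC)
    z=np.array([0,0,e[2]-.079])
    W=[[-3,-40,0],[19,-40,0],[19,40,0],[-3,40,0],[-3,-40,0]],[[-3,-40,120],[3,-40,120],[3,40,120],[-3,40,120],[-3,-40,120]],[[3,-40,62],[19,-40,62],[19,40,62],[3,40,62],[3,-40,62]]
    for w in W: cv2.polylines(i,[np.int32((proj(d,at(pp,0,np.array(w)/1000+z))-[x0,y0]+.5)*5)],False,(0,0,255),1)
    P=at(RACK,0,np.array([[-8.5,-47,53],[25.5,-47,53],[25.5,47,53],[-8.5,47,53],[-8.5,-47,53]])/1000)
    cv2.polylines(i,[np.int32((proj(d,P)-[x0,y0]+.5)*5)],False,(255,0,0),1)
    ims.append(cv2.copyMakeBorder(i,0,500-i.shape[0],0,0,0))
cv2.imwrite("pics/fin.png",np.hstack(ims)); print(env.read_clock())
E
python3 fin.py
```

```text
hit False
[ 0.53005203 -0.19872981  0.14712931] [ 0.13501122  0.40628453 -0.8028399 ] 0.005214133583027876
26.7583
```

View pics/fin.png

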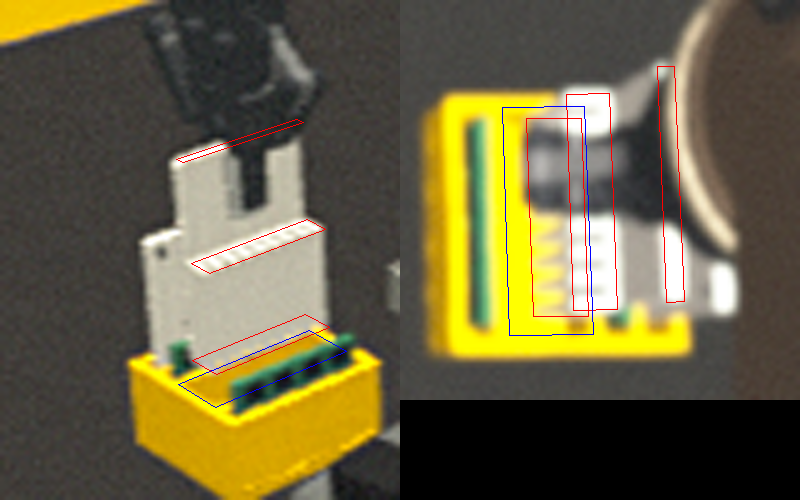

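The module hangs between the two green boards. Its fin edges match the projection (scene crop (325,228)) and the foot is centred over the slot. I'll check that it is still, then hand in.

Run:
```python
from h import *
f=[]
for _ in range(6): env.sleep(.15); f.append(env.read_contact_force())
print(np.round(f,2).tolist(),np.abs(env.read_joint_vel()).max(),env.read_moment(),env.read_grip_force(),env.read_eef_pos())
```

```text
[[-0.01, -0.01, -2.48], [-0.29, 0.48, -2.07], [-0.89, -1.09, -1.52], [0.76, -0.55, -2.26], [0.94, -0.08, -3.25], [-1.23, -0.23, -2.01]] 0.0010067222661661892 [-0.03610949 -0.00233619 -0.0205327 ] 78.20897698402405 [ 0.52999762 -0.19868071  0.14699986]
```

Those readings are only noise: the mean is about −2.3 N, against a module weight of about 2.7 N, and the arm is still.

```bash
python3 -c "
from workcell import env
print(env.close_job())"
```

```text
the job is handed in; nothing more can be done
None
```

The job is handed in: the cover plate stands fully down in the narrow slot, and the drive module is held still about 15 mm above the wide slot, lined up to within about 1–2 mm by the cameras, with no contact seen in the force readings.

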